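# Return the tile core bits to their caddy in order of size

### The arm

A 6-joint arm with a two-finger parallel gripper is mounted at the origin on a cart in front of the work surface, level with it; the furniture and walls round the work are solid. World frame = base frame: x ahead of the robot, y to its left, z up, the work surface at z = 0. Lengths are in m, angles in rad, forces in N, time in s.
With the tool pointing down it reaches from about 0.35 to 0.85 m from the base axis. Payload 8.1 kg.
Tool frame: the origin (TCP) lies at the very end of the fingers, on their centre line; the grasp point (between the pads) lies 19 mm behind it (bot.grip_point_offset is the z of the grasp point in the tool frame, in m); z points along the fingers, y is the line along which they close (so a half turn about z gives the same grasp; the last joint's range is limited). The gripper opens to 93 mm and grips with 3 to 60 N. Pads are 15 mm wide; open, the fingers measure 128 mm over their backs; the gripper's body (75 mm by 188 mm) begins 65 mm behind the grasp point.
Start: joints at [-1.404, 0.13, 1.488, -0, 1.523, -0.085], TCP at [0.15, -0.581, 0.219] pointing down, gripper open.
Joint ranges: [-2.96, 2.96], [-0.89, 2.26], [0.02, 2.5], [-1.34, 4.48], [0, 2.73], [-2.66, 2.66]. Speed limits (rad/s): [2.39, 2.39, 2.79, 3.14, 3.14, 3.14].

### API

Orientations are given as a unit quaternion [x, y, z, w].
In Python, from bench import bot gives the robot as it stands.
- The arm moves only by the tool move_arm, never from a script. Its arguments are lists of equal length, an entry for each row: "delta_pos": the shift along the tool's x, y, z as a fraction of full scale, a list of three; "dr": the turn, a rotation vector about the tool's x, y, z as a fraction of full scale, a list of three; "jaw": the closure, from 0 (fully open) to 1 (shut). In form: {"delta_pos": [[tx, ty, tz], ...], "dr": [[ax, ay, az], ...], "jaw": [jaw, ...]}. A call has 1 to 10 rows; each row shifts and turns the commanded pose from where the row before left it, along the tool's axes as they then stand; what a row does not reach is not made up. Full scale, the value 1, is 25 mm for a shift and 4 degrees for a turn. A row lasts 1/10 s, in which the tool goes at most 50 mm and 8.59 degrees, less where a joint would pass 70% of its speed; a pose out of reach is approached as far as the arm can. A call with a number of a shift or a turn outside -1 to 1 is refused whole. A call with a gripper value outside its range is refused whole. The fingers move at their own pace and stop on an object; the grip force is fixed at half the most. Time passes only in rows, so rows that do not move let the fingers close. It gives the time, the measured TCP pose, the force, the opening and the grip force at its end, in the units of the state.
- bot.read_state(): the state, without advancing time (a new reading comes with each control period).
- bot.camera(name): name is "scene" or "top" or "wrist"; returns a dict with "color" (480x640x3 uint8, blue, green, red), "fov_y" (degrees; the focal length in pixels is half the picture's height over the tangent of half this angle, whatever the lens; pixels are square), "cx", "cy" (the principal point, pixels), "R" (3x3) and "t" (3): a world point X has camera coordinates R X + t; the wrist camera has in their place "tool_from_camera" (4x4, takes a point from camera to tool coordinates, whose origin is the TCP and whose axes are the flange's). Camera axes: x right, y down, z forward; pixel columns grow to the right and rows downward; lengths in m; the calibration is good to about 2 mm. A picture is of the moment at which its call begins: read the wrist's pose just before it. There is no depth.
- bot.sign_off(): hands the job in; it is judged then, once.
The state is a dict: "time": time; "q": joint angles; "qd": joint speeds; "joint_torque": joint torques, N m; "tcp_pos": TCP position; "orientation": TCP orientation; "force": force on the tool from outside, world axes, zero at the start; "wrist_torque": the same for the moment, N m; "finger_gap": opening from 0.0 (shut) to 1.0 (fully open); "gripper_force": force on a finger pad.
Only numpy, scipy, OpenCV 4.12 (cv2) and the standard library are available. Lean on these libraries where they do the work, as an engineer would, in place of code of your own. Each camera call takes 0.05 s, during which the arm holds its last target. There are 200 camera calls.

### The job

The drilling is done: put the four diamond core bits back on the wooden caddy in order of size, the smallest on the peg next to the steel drill adaptor and the largest on the peg next to the grey dressing stone. Set each one mouth down over its own peg, roughly centred and standing flat on the board, and do not knock any bit over on the way.

Things in the scene. Friction and masses are not known exactly. Their poses are not given: they have to be found in the camera images.
- core_30: 30 mm diamond core bit: plain steel cup standing mouth down (30 mm outside, wall 2.5 mm, 48 mm tall, 44 mm deep inside) with a round hub (24 mm diameter, 32 mm tall) on its closed top; 80 mm tall in all, about 140 g (+-25 %). Origin: centre of the mouth (underside); z up through the hub. Grip the hub, 50 to 80 mm above the origin; yaw does not matter
- core_40: 40 mm diamond core bit: plain steel cup standing mouth down (40 mm outside, wall 2.5 mm, 48 mm tall, 44 mm deep inside) with a round hub (24 mm diameter, 32 mm tall) on its closed top; 80 mm tall in all, about 190 g (+-25 %). Origin: centre of the mouth (underside); z up through the hub. Grip the hub, 50 to 80 mm above the origin; yaw does not matter
- core_52: 52 mm diamond core bit: plain steel cup standing mouth down (52 mm outside, wall 2.5 mm, 48 mm tall, 44 mm deep inside) with a round hub (24 mm diameter, 32 mm tall) on its closed top; 80 mm tall in all, about 260 g (+-25 %). Origin: centre of the mouth (underside); z up through the hub. Grip the hub, 50 to 80 mm above the origin; yaw does not matter
- core_68: 68 mm diamond core bit: plain steel cup standing mouth down (68 mm outside, wall 2.5 mm, 48 mm tall, 44 mm deep inside) with a round hub (24 mm diameter, 32 mm tall) on its closed top; 80 mm tall in all, about 360 g (+-25 %). Origin: centre of the mouth (underside); z up through the hub. Grip the hub, 50 to 80 mm above the origin; yaw does not matter
- caddy: dark wooden board with the pegs (100 mm wide in x, 440 mm long in y, top 18 mm above its origin), fixed to the table. Origin: centre of the underside; y runs along the row of pegs. A steel drill adaptor stands at one end and a grey dressing stone (70 x 36 x 22 mm) lies at the other; which end is which differs between starts
- peg_1: brass peg 1st from the board's +y end, fixed: 8 mm diameter, 30 mm tall, tip tapered; the four are alike, in a straight row 78 mm apart. Origin: its foot, on the board's top; z up. A core bit in place on it has its own origin here
- peg_2: brass peg 2nd from the board's +y end, fixed: 8 mm diameter, 30 mm tall, tip tapered; the four are alike, in a straight row 78 mm apart. Origin: its foot, on the board's top; z up. A core bit in place on it has its own origin here
- peg_3: brass peg 3rd from the board's +y end, fixed: 8 mm diameter, 30 mm tall, tip tapered; the four are alike, in a straight row 78 mm apart. Origin: its foot, on the board's top; z up. A core bit in place on it has its own origin here
- peg_4: brass peg 4th from the board's +y end, fixed: 8 mm diameter, 30 mm tall, tip tapered; the four are alike, in a straight row 78 mm apart. Origin: its foot, on the board's top; z up. A core bit in place on it has its own origin here
- drill_adaptor: steel drill adaptor (29 mm round collar, hexagon, slim hexagonal shank; 58 mm tall), fixed upright on the board 73 mm beyond the last peg at one end; the dressing stone lies as far beyond the last peg at the other end. Origin: centre of its foot, on the board's top
Mind the look-alikes: they are no part of the job. What is shaped like the core_68 but blue or orange is not meant.

How it is judged:
At the end, for the whole second after the job is handed in: Counting pegs from the drill adaptor: the 30 mm bit is on the first, 40 mm on the second, 52 mm on the third, 68 mm on the fourth, each with its centre within 15 mm of its peg, its rim on the board (within 5 mm), upright within 0.1 rad, at rest (((horizontal distance between drill_adaptor and peg_1 below 0.12 m and horizontal distance between core_30 and peg_1 below 0.015 m and z of core_30 in the frame of peg_1 between -0.004 and 0.005 m and horizontal distance between core_40 and peg_2 below 0.015 m and z of core_40 in the frame of peg_2 between -0.004 and 0.005 m and horizontal distance between core_52 and peg_3 below 0.015 m and z of core_52 in the frame of peg_3 between -0.004 and 0.005 m and horizontal distance between core_68 and peg_4 below 0.015 m and z of core_68 in the frame of peg_4 between -0.004 and 0.005 m) or (horizontal distance between drill_adaptor and peg_4 below 0.12 m and horizontal distance between core_30 and peg_4 below 0.015 m and z of core_30 in the frame of peg_4 between -0.004 and 0.005 m and horizontal distance between core_40 and peg_3 below 0.015 m and z of core_40 in the frame of peg_3 between -0.004 and 0.005 m and horizontal distance between core_52 and peg_2 below 0.015 m and z of core_52 in the frame of peg_2 between -0.004 and 0.005 m and horizontal distance between core_68 and peg_1 below 0.015 m and z of core_68 in the frame of peg_1 between -0.004 and 0.005 m)) and angle between each of core_30, core_40, core_52, core_68's own z axis and vertical below 0.1 rad and linear speed of each of core_30, core_40, core_52, core_68 below 0.02 m/s and angular speed of each of core_30, core_40, core_52, core_68 below 0.2 rad/s); the robot touches nothing.
It fails at once if the 30 mm core bit is tipped over (more than 0.7 rad) (angle between core_30's own z axis and vertical above 0.7 rad).
It fails at once if the 40 mm core bit is tipped over (more than 0.7 rad) (angle between core_40's own z axis and vertical above 0.7 rad).
It fails at once if the 52 mm core bit is tipped over (more than 0.7 rad) (angle between core_52's own z axis and vertical above 0.7 rad).
It fails at once if the 68 mm core bit is tipped over (more than 0.7 rad) (angle between core_68's own z axis and vertical above 0.7 rad).
It also fails if it takes over 112 s, if anything falls off the work surface, if the arm or the gripper's body presses on something with over 40 N, if the wrist force passes 120 N, or if a joint passes its speed limit or range.

## Working session

There is one attempt and no reset: what is moved stays moved. The work goes in short steps, Python scripts to look and compute and a tool call to move; the robot and the scene stay as the last step left them, time stands still between calls to the robot, and variables do not carry over. Pictures are saved under pics/ and viewed, at most 14 in all, crops included, and the job is handed in when it is done.

Besides the shell and the picture viewer there is one more tool, called after "Request:" as name(argument=value, ...) on one line, values as JSON. move_arm: Moves the arm, as the interface text tells. Shift numbers are shares of 25 mm and turn numbers shares of 4 degrees, none past 1 either way. Its arguments: {"type":"object","properties":{"delta_pos":{"type":"array"},"dr":{"type":"array"},"jaw":{"type":"array"}},"required":["delta_pos","dr","jaw"]}

```bash
mkdir -p pics; python3 - <<'E'
from bench import bot
import cv2,pickle
d={}
for n in("scene","top"):
    d[n]=bot.camera(n); cv2.imwrite(f"pics/{n}0.png",d[n]["color"]); print(n,{k:v for k,v in d[n].items() if k!="color"})
pickle.dump(d,open("cams.pkl","wb"))
s=bot.read_state();print(s, bot.grip_point_offset)
E
```

```text
scene {'fov_y': 57.00398345533214, 'cx': 312.98328093304684, 'cy': 233.77693785956433, 'R': array([[-0.70209581, -0.71171985,  0.02272293],
       [-0.45379794,  0.42261453, -0.78451539],
       [ 0.54875213, -0.56111658, -0.61969289]]), 't': array([0.31993757, 0.29284675, 1.04394122])}
top {'fov_y': 54.786414671366366, 'cx': 323.32072054662984, 'cy': 230.36759085920698, 'R': array([[-0.0247807 , -0.99969045, -0.00221667],
       [-0.98659697,  0.02481375, -0.16127834],
       [ 0.16128342, -0.00180963, -0.98690647]]), 't': array([-0.01414662,  0.48338967,  1.14572056])}
{'time': 0.1, 'q': array([-1.40440176e+00,  1.31096562e-01,  1.48915048e+00, -1.26362619e-05,
        1.52303020e+00, -8.54178997e-02]), 'qd': array([ 0.00161298, -0.00145526, -0.00395152, -0.0016516 , -0.0012114 ,
       -0.00030445]), 'joint_torque': array([ 1.82627820e-03, -5.61339927e+01, -4.93095875e+01,  7.71190692e-02,
        2.90496508e-02, -4.03159788e-05]), 'tcp_pos': array([ 0.1494163 , -0.58056303,  0.21769677]), 'orientation': array([ 9.92083885e-01,  1.25574104e-01, -4.03992686e-05, -8.41348481e-04]), 'force': array([-0.29798277,  0.04342011, -0.46218157]), 'wrist_torque': array([-0.0163456 , -0.0208684 ,  0.00342238]), 'gripper_force': 0.0, 'finger_gap': 0.9974423407034267} -0.0188
```

View pics/top0.png

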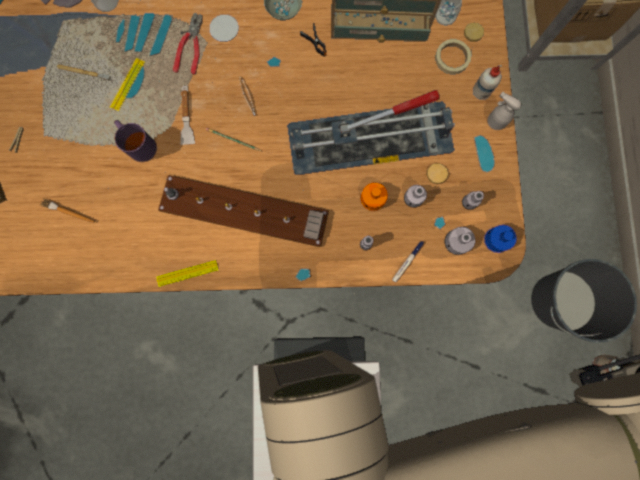

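View pics/scene0.png

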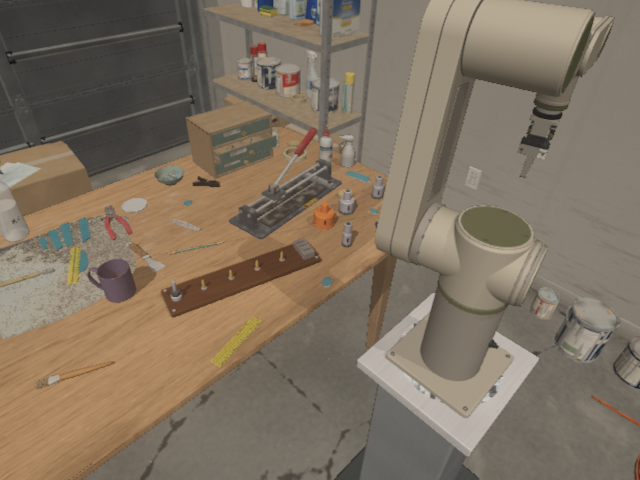

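Top view: the adaptor is at (171,192), the +y end. The stone is at (315,225). Pegs are at about (199,199), (228,206), (257,213) and (287,219).

Candidates:
- Grey: (367,242), (474,199), (415,196) and (460,239), apparently 30, 40, 52 and 68.
- Look-alikes: orange (375,195) and blue (501,238) are excluded by colour.

I'll enlarge a crop to confirm the sizes.

```bash
cat > h.py <<'E'
import numpy as np,cv2,pickle
d=pickle.load(open("cams.pkl","rb"))
def ray(c,u,v,z):
    f=240/np.tan(np.radians(c["fov_y"])/2)
    r=c["R"].T@np.array([(u-c["cx"])/f,(v-c["cy"])/f,1]);o=-c["R"].T@c["t"]
    return o+r*(z-o[2])/r[2]
def tri(u1,v1,u2,v2):
    A=[];b=[]
    for n,u,v in(("top",u1,v1),("scene",u2,v2)):
        c=d[n];o=-c["R"].T@c["t"];r=ray(c,u,v,0)-o;r/=np.linalg.norm(r)
        P=np.eye(3)-np.outer(r,r);A.append(P);b.append(P@o)
    return np.linalg.lstsq(np.vstack(A),np.hstack(b),rcond=None)[0]
E
python3 - <<'E'
from h import *
im=d["top"]["color"]
a=cv2.resize(im[165:265,345:525],None,fx=4.4,fy=4.4,interpolation=cv2.INTER_CUBIC)
b=cv2.resize(im[170:250,155:335],None,fx=4.4,fy=4.4,interpolation=cv2.INTER_CUBIC)
cv2.imwrite("pics/crop1.png",a[:440]);cv2.imwrite("pics/crop2.png",b)
for u,v in((367,240),(475,196),(417,189),(462,234),(375,192)): print(ray(d["top"],u,v,.08))
for u,v in((199,199),(228,206),(257,213),(287,219)): print(ray(d["top"],u,v,.033))
E
```

```text
[ 0.44951323 -0.13297238  0.08      ]
[ 0.55364896 -0.40702267  0.08      ]
[ 0.57527758 -0.26329916  0.08      ]
[ 0.4585608  -0.36757019  0.08      ]
[ 0.57022962 -0.15783213  0.08      ]
[0.57472817 0.29517071 0.033     ]
[0.55419164 0.21953097 0.033     ]
[0.53376303 0.14428873 0.033     ]
[0.51600325 0.06682731 0.033     ]
```

View pics/crop1.png

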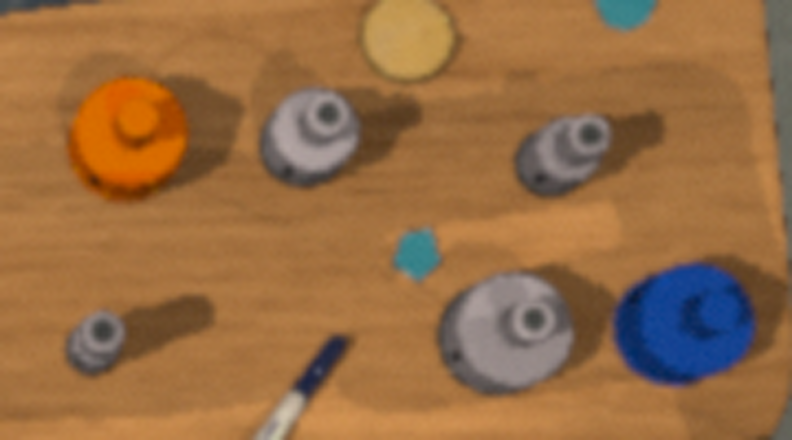

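View pics/crop2.png

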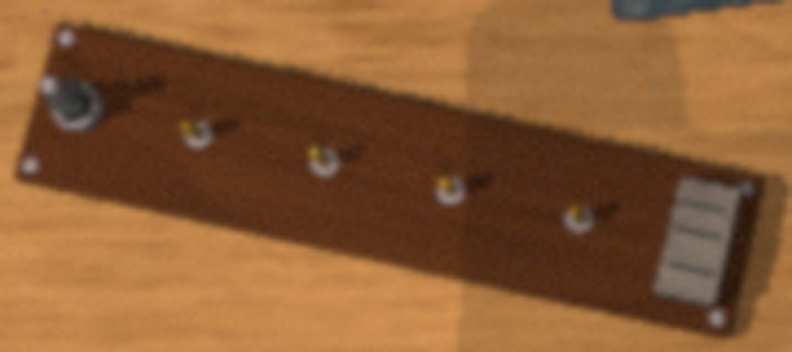

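The crop confirms the four plain grey bits by width. Their hub tops in crop 1 are 30 at (103,328), 52 at (328,114), 40 at (591,134) and 68 at (534,319). Blue and orange are excluded by colour. Crop 2 has the peg collars at (197,133), (323,160), (450,190) and (578,218), with the adaptor on the left. So 30 goes on peg_1 and 68 on peg_4.

```bash
cat >> h.py <<'E'
def rel(x,y,z,s):
    from scipy.spatial.transform import Rotation as R
    r=R.from_quat(s["orientation"]);return r.inv().apply(np.array([x,y,z])-s["tcp_pos"])/.025
E
python3 - <<'E'
from h import *
from bench import bot
from scipy.spatial.transform import Rotation as R
c=d["top"];g=lambda p,o:(p[0]/4.4-.39+o[0],p[1]/4.4-.39+o[1])
s=bot.read_state()
for n,p in((30,(103,328)),(40,(591,134)),(52,(328,114)),(68,(534,319))):
    X=ray(c,*g(p,(345,165)),.08);print(n,X.round(4),rel(X[0],X[1],.22,s).round(2))
P=np.array([ray(c,*g(p,(155,170)),.0195) for p in((197,133),(323,160),(450,190),(578,218))])
u=P[0]-P[3];u/=np.linalg.norm(u);print(P.round(4),np.linalg.norm(np.diff(P,axis=0),axis=1))
m=P.mean(0);print([(m+u*.078*k).round(4) for k in(1.5,.5,-.5,-1.5)],"yaw",np.degrees(np.arctan2(-u[0],u[1])))
print(R.from_quat(s["orientation"]).as_matrix().round(3));w=bot.camera("wrist");print(w["tool_from_camera"].round(3),w["fov_y"])
E
```

```text
30 [ 0.4515 -0.1356  0.08  ] [ 16.14 -14.23  -0.07]
40 [ 0.5558 -0.417   0.08  ] [17.37 -2.29 -0.09]
52 [ 0.5712 -0.2685  0.08  ] [19.45 -7.89 -0.08]
68 [ 0.4506 -0.3768  0.08  ] [13.7  -4.89 -0.08]
[[0.5757 0.2978 0.0195]
 [0.5573 0.2223 0.0195]
 [0.5371 0.1465 0.0195]
 [0.5182 0.0706 0.0195]] [0.07772236 0.07838963 0.07828027]
[array([0.5758, 0.2977, 0.0195]), array([0.5566, 0.2221, 0.0195]), array([0.5375, 0.1465, 0.0195]), array([0.5184, 0.0709, 0.0195])] yaw -14.19098062368505
[[ 0.968  0.249 -0.   ]
 [ 0.249 -0.968  0.002]
 [ 0.    -0.002 -1.   ]]
[[ 0.    -0.956 -0.293  0.082]
 [ 1.     0.    -0.    -0.002]
 [ 0.    -0.293  0.956 -0.166]
 [ 0.     0.     0.     1.   ]] 66.32074899658305
```

Request:
move_arm(delta_pos=[[0.98,-0.35,0],[0.98,-0.35,0],[0.98,-0.35,0],[0.98,-0.35,0],[0.98,-0.35,0],[0.98,-0.35,0],[0.98,-0.35,0],[0.98,-0.35,0],[0.98,-0.35,0],[0.98,-0.35,0]], dr=[[0,0,0],[0,0,0],[0,0,0],[0,0,0],[0,0,0],[0,0,0],[0,0,0],[0,0,0],[0,0,0],[0,0,0]], jaw=[0.4,0.4,0.4,0.4,0.4,0.4,0.4,0.4,0.4,0.4])

```text
time: 1.15
tcp_pos: [0.3657, -0.4344, 0.2183]
orientation: [0.992, 0.126, -0.0, -0.0]
force: [0.1, -0.3, 0.5]
finger_gap: 0.601
gripper_force: 0.0
```

Request:
move_arm(delta_pos=[[0.98,-0.35,0],[0.98,-0.35,0],[0.98,-0.35,0],[0.98,-0.34,0],[0,0,0],[0,0,0],[0,0,0]], dr=[[0,0,0],[0,0,0],[0,0,0],[0,0,0],[0,0,0],[0,0,0],[0,0,0]], jaw=[0.4,0.4,0.4,0.4,0.4,0.4,0.4])

```text
time: 1.85
tcp_pos: [0.4505, -0.3776, 0.2184]
orientation: [0.992, 0.125, -0.0, -0.0]
force: [-0.5, -0.8, 0.0]
finger_gap: 0.599
gripper_force: 0.0
```

```bash
python3 - <<'E'
from h import *
from bench import bot
s=bot.read_state();w=bot.camera("wrist");cv2.imwrite("pics/w1.png",w["color"])
pickle.dump((s,w),open("w1.pkl","wb"))
print(s["tcp_pos"],s["finger_gap"],rel(.4506,-.3768,.055,s).round(3))
E
```

```text
[ 0.45051669 -0.37764335  0.21838085] 0.5985314441909186 [ 0.016 -0.03   6.535]
```

View pics/w1.png

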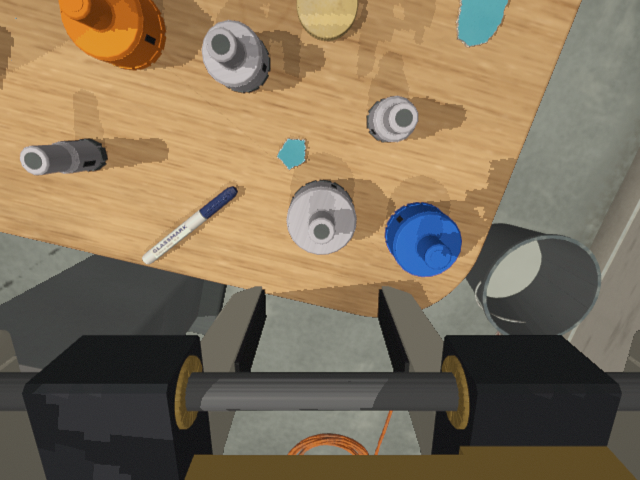

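The wrist view shows all four hubs: 68 at (321,230), 40 at (404,118), 52 at (220,43) and 30 at (34,160). Blue is at (436,252), clear of the fingers. I'll cross-check the positions from these pixels.

```bash
cat >> h.py <<'E'
def wray(s,w,u,v,z):
    from scipy.spatial.transform import Rotation as R
    T=w["tool_from_camera"];f=240/np.tan(np.radians(w["fov_y"])/2);r=R.from_quat(s["orientation"])
    o=s["tcp_pos"]+r.apply(T[:3,3]);k=r.apply(T[:3,:3]@np.array([(u-w["cx"])/f,(v-w["cy"])/f,1]))
    return o+k*(z-o[2])/k[2]
E
python3 - <<'E'
from h import *
s,w=pickle.load(open("w1.pkl","rb"))
for n,p in((30,(34,160)),(40,(404,118)),(52,(220,43)),(68,(321,230))):
    X=wray(s,w,*p,.08);print(n,X.round(4),rel(X[0],X[1],.055,s).round(3))
E
```

```text
30 [ 0.4495 -0.1357  0.08  ] [ 2.373 -9.381  6.536]
40 [ 0.5548 -0.4158  0.08  ] [3.667 2.517 6.532]
52 [ 0.571  -0.2671  0.08  ] [ 5.771 -3.082  6.532]
68 [ 0.4507 -0.3754  0.08  ] [ 0.032 -0.085  6.535]
```

Request:
move_arm(delta_pos=[[0.03,-0.06,0.9],[0,0,0.95],[0,0,0.95],[0,0,0.95],[0,0,0.95],[0,0,0.9],[0,0,0.6],[0,0,0.3],[0,0,0],[0,0,0]], dr=[[0,0,0],[0,0,0],[0,0,0],[0,0,0],[0,0,0],[0,0,0],[0,0,0],[0,0,0],[0,0,0],[0,0,0]], jaw=[0.4,0.4,0.4,0.4,0.4,0.4,0.4,0.4,0.4,0.4])

```text
time: 2.9
tcp_pos: [0.452, -0.3763, 0.0572]
orientation: [0.992, 0.125, 0.0, 0.001]
force: [0.1, -0.2, 0.6]
finger_gap: 0.6
gripper_force: 0.0
```

Request:
move_arm(delta_pos=[[0,0,0],[0,0,0],[0,0,0],[0,0,0],[0,0,0],[0,0,0],[0,0,0],[0,0,0]], dr=[[0,0,0],[0,0,0],[0,0,0],[0,0,0],[0,0,0],[0,0,0],[0,0,0],[0,0,0]], jaw=[0.6,0.75,0.9,1,1,1,1,1])

```text
time: 3.7
tcp_pos: [0.4518, -0.376, 0.0565]
orientation: [0.992, 0.126, 0.0, 0.0]
force: [1.4, -1.7, 1.4]
finger_gap: 0.253
gripper_force: 30.0
```

```bash
python3 - <<'E'
from h import *
from bench import bot
s=bot.read_state()
print(s["tcp_pos"],s["finger_gap"],s["gripper_force"],rel(.5184,.0709,s["tcp_pos"][2],s).round(3))
E
```

```text
[ 0.45184403 -0.37597324  0.05646354] 0.2533406883738082 29.99290300635039 [ 7.0310e+00 -1.6648e+01 -1.2000e-02]
```

Request:
move_arm(delta_pos=[[0,0,-0.4],[0,0,-0.8],[0,0,-0.9],[0,0,-0.9],[0,0,-0.9],[0,0,-0.9],[0,0,-0.6],[0.2,-0.425,0],[0.39,-0.925,0],[0.39,-0.925,0]], dr=[[0,0,0],[0,0,0],[0,0,0],[0,0,0],[0,0,0],[0,0,0],[0,0,0],[0,0,0],[0,0,0],[0,0,0]], jaw=[1,1,1,1,1,1,1,1,1,1])

```text
time: 4.7
tcp_pos: [0.4604, -0.3125, 0.1893]
orientation: [0.992, 0.125, -0.001, -0.001]
force: [0.2, 0.6, -4.4]
finger_gap: 0.248
gripper_force: 30.0
```

Request:
move_arm(delta_pos=[[0.39,-0.925,0],[0.39,-0.925,0],[0.39,-0.925,0],[0.39,-0.925,0],[0.39,-0.925,0],[0.39,-0.925,0],[0.39,-0.925,0],[0.39,-0.925,0],[0.39,-0.925,0],[0.39,-0.925,0]], dr=[[0,0,0],[0,0,0],[0,0,0],[0,0,0],[0,0,0],[0,0,0],[0,0,0],[0,0,0],[0,0,0],[0,0,0]], jaw=[1,1,1,1,1,1,1,1,1,1])

```text
time: 5.7
tcp_pos: [0.4967, -0.0641, 0.1893]
orientation: [0.992, 0.126, -0.001, -0.001]
force: [-0.5, -0.5, -4.1]
finger_gap: 0.251
gripper_force: 30.0
```

Request:
move_arm(delta_pos=[[0.39,-0.925,0],[0.39,-0.925,0],[0.39,-0.925,0],[0.39,-0.925,0],[0.39,-0.925,0],[0.2,-0.5,0],[0,0,0],[0,0,0],[0,0,0]], dr=[[0,0,0],[0,0,0],[0,0,0],[0,0,0],[0,0,0],[0,0,0],[0,0,0],[0,0,0],[0,0,0]], jaw=[1,1,1,1,1,1,1,1,1])

```text
time: 6.6
tcp_pos: [0.5177, 0.0705, 0.1907]
orientation: [0.992, 0.125, -0.0, 0.0]
force: [0.5, -0.6, -3.8]
finger_gap: 0.253
gripper_force: 30.0
```

```bash
python3 - <<'E'
from h import *
from bench import bot
s=bot.read_state();w=bot.camera("wrist");cv2.imwrite("pics/w2.png",w["color"]);pickle.dump((s,w),open("w2.pkl","wb"))
print(s["tcp_pos"],s["orientation"],s["finger_gap"],rel(.5184,.0709,.0745,s).round(3))
E
```

```text
[0.51772383 0.07053376 0.19070005] [ 9.92125754e-01  1.25244877e-01 -4.24937437e-04  1.69342002e-04] 0.25296431656307883 [ 0.034 -0.009  4.648]
```

View pics/w2.png

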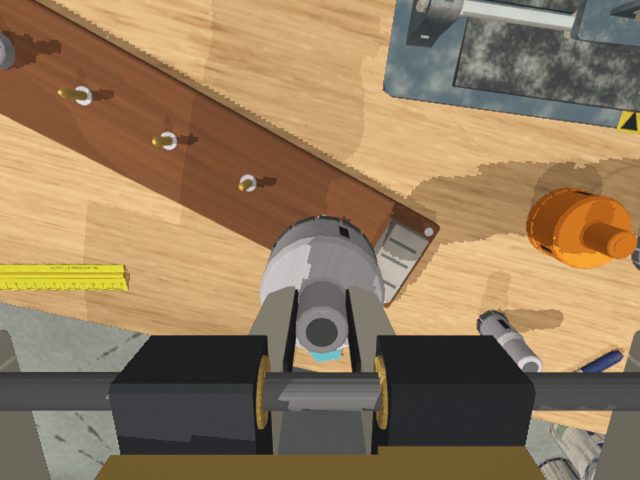

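Bit 68 is held straight. The collars of pegs 3, 2 and 1 are at (248,183), (168,141) and (84,96), and the hub top is at (321,331). Cross-checking peg positions and the in-hand offset.

```bash
python3 - <<'E'
from h import *
s,w=pickle.load(open("w2.pkl","rb"))
P=np.array([wray(s,w,*p,.0195) for p in((84,96),(168,141),(248,183))])
u=(P[0]-P[2])/np.linalg.norm(P[0]-P[2]);print(P.round(4),np.linalg.norm(np.diff(P,axis=0),axis=1),"peg4",P.mean(0)-2*.078*u)
print("hub",wray(s,w,321,331,s["tcp_pos"][2]+.0235)-s["tcp_pos"])
E
```

```text
[[0.5736 0.296  0.0195]
 [0.5545 0.2218 0.0195]
 [0.5357 0.1462 0.0195]] [0.07671292 0.07785202] peg4 [0.51637159 0.07009207 0.0195    ]
hub [-0.00194614  0.00143981  0.0235    ]
```

Request:
move_arm(delta_pos=[[0.04,0.04,0.8],[0,0,0.8],[0,0,0.8],[0,0,0.8],[0,0,0.6],[0,0,0.4],[0,0,0.25],[0,0,0.12],[0,0,0],[0,0,0]], dr=[[0,0,0],[0,0,0],[0,0,0],[0,0,0],[0,0,0],[0,0,0],[0,0,0],[0,0,0],[0,0,0],[0,0,0]], jaw=[1,1,1,1,1,1,1,1,1,1])

```text
time: 7.65
tcp_pos: [0.5199, 0.0707, 0.0777]
orientation: [0.992, 0.126, 0.001, 0.0]
force: [0.0, 0.1, -5.1]
finger_gap: 0.254
gripper_force: 30.0
```

Request:
move_arm(delta_pos=[[0,0,0.06],[0,0,0.05],[0,0,0],[0,0,0]], dr=[[0,0,0],[0,0,0],[0,0,0],[0,0,0]], jaw=[1,1,1,1])

```text
time: 8.05
tcp_pos: [0.5196, 0.0706, 0.0745]
orientation: [0.992, 0.126, 0.0, 0.0]
force: [-0.0, -0.4, -2.9]
finger_gap: 0.249
gripper_force: 30.0
```

Nearly in contact. One more small lowering, then release and rise.

Request:
move_arm(delta_pos=[[0,0,0.03],[0,0,0],[0,0,0],[0,0,0],[0,0,0],[0,0,0]], dr=[[0,0,0],[0,0,0],[0,0,0],[0,0,0],[0,0,0],[0,0,0]], jaw=[1,1,0.6,0.4,0.4,0.4])

```text
time: 8.65
tcp_pos: [0.5192, 0.0707, 0.0732]
orientation: [0.992, 0.126, -0.0, -0.0]
force: [-0.4, -0.4, -0.2]
finger_gap: 0.548
gripper_force: 0.0
```

Request:
move_arm(delta_pos=[[0,0,-0.5],[0,0,-0.9],[0,0,-0.9],[0,0,-0.9],[0,0,-0.9],[0,0,-0.9],[0,0,0],[0,0,0]], dr=[[0,0,0],[0,0,0],[0,0,0],[0,0,0],[0,0,0],[0,0,0],[0,0,0],[0,0,0]], jaw=[0.4,0.4,0.4,0.4,0.4,0.4,0.4,0.4])

```text
time: 9.45
tcp_pos: [0.5197, 0.0706, 0.1992]
orientation: [0.992, 0.126, 0.001, 0.0]
force: [0.2, -0.3, -0.4]
finger_gap: 0.595
gripper_force: 0.0
```

```bash
python3 - <<'E'
from h import *
from bench import bot
s=bot.read_state()
print(s["tcp_pos"],s["finger_gap"],rel(.571,-.268,.0565,s).round(3))
E
```

```text
[0.51973401 0.07063368 0.19917086] 0.5946178848277088 [-1.398 13.627  5.709]
```

Request:
move_arm(delta_pos=[[-0.1,0.91,0],[-0.1,0.91,0],[-0.1,0.91,0],[-0.1,0.91,0],[-0.1,0.91,0],[-0.1,0.91,0],[-0.1,0.91,0],[-0.1,0.91,0],[-0.1,0.91,0],[-0.1,0.91,0]], dr=[[0,0,0],[0,0,0],[0,0,0],[0,0,0],[0,0,0],[0,0,0],[0,0,0],[0,0,0],[0,0,0],[0,0,0]], jaw=[0.4,0.4,0.4,0.4,0.4,0.4,0.4,0.4,0.4,0.4])

```text
time: 10.45
tcp_pos: [0.5509, -0.1565, 0.1965]
orientation: [0.992, 0.126, -0.001, -0.001]
force: [-0.2, -0.6, 0.7]
finger_gap: 0.598
gripper_force: 0.0
```

Request:
move_arm(delta_pos=[[-0.08,0.91,0],[-0.08,0.91,0],[-0.08,0.91,0],[-0.08,0.91,0],[-0.08,0.88,0],[0,0,0],[0,0,0],[0,0,0]], dr=[[0,0,0],[0,0,0],[0,0,0],[0,0,0],[0,0,0],[0,0,0],[0,0,0],[0,0,0]], jaw=[0.4,0.4,0.4,0.4,0.4,0.4,0.4,0.4])

```text
time: 11.25
tcp_pos: [0.5698, -0.2668, 0.1975]
orientation: [0.992, 0.126, -0.001, -0.001]
force: [0.4, 0.4, 0.0]
finger_gap: 0.599
gripper_force: 0.0
```

```bash
python3 - <<'E'
from h import *
from bench import bot
s=bot.read_state()
print(s["tcp_pos"],s["finger_gap"],rel(.571,-.268,.0565,s).round(3))
w=bot.camera("wrist")
c=cv2.resize(w["color"][120:360,160:480],None,fx=2,fy=2);cv2.imwrite("pics/w3.png",c)
E
```

```text
[ 0.56984522 -0.26678983  0.1974603 ] 0.59883702995507 [0.038 0.066 5.638]
```

View pics/w3.png

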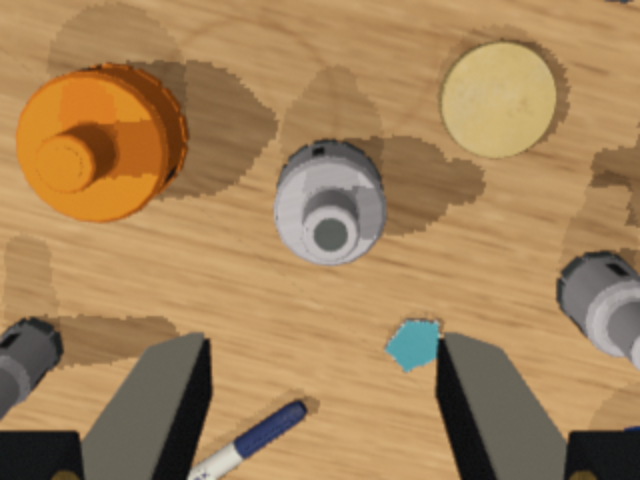

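The 52's hub top is at crop (331,235), centred between the fingers, and nothing else is near. Going down to grip.

Request:
move_arm(delta_pos=[[0.04,0.05,0.9],[0,0,0.9],[0,0,0.9],[0,0,0.9],[0,0,0.9],[0,0,0.7],[0,0,0.44],[0,0,0],[0,0,0],[0,0,0]], dr=[[0,0,0],[0,0,0],[0,0,0],[0,0,0],[0,0,0],[0,0,0],[0,0,0],[0,0,0],[0,0,0],[0,0,0]], jaw=[0.4,0.4,0.4,0.4,0.4,0.4,0.4,0.4,0.4,0.5])

```text
time: 12.3
tcp_pos: [0.5725, -0.2694, 0.059]
orientation: [0.992, 0.126, 0.001, 0.001]
force: [0.2, 0.7, 0.8]
finger_gap: 0.555
gripper_force: 0.0
```

Request:
move_arm(delta_pos=[[0,0,0],[0,0,0],[0,0,0],[0,0,0],[0,0,0],[0,0,0],[0,0,0]], dr=[[0,0,0],[0,0,0],[0,0,0],[0,0,0],[0,0,0],[0,0,0],[0,0,0]], jaw=[0.65,0.8,0.9,1,1,1,1])

```text
time: 13.0
tcp_pos: [0.5717, -0.2689, 0.0577]
orientation: [0.992, 0.126, 0.0, 0.0]
force: [0.2, 0.3, 3.0]
finger_gap: 0.251
gripper_force: 30.0
```

```bash
python3 - <<'E'
from h import *
from bench import bot
s=bot.read_state()
print(s["tcp_pos"],s["finger_gap"],s["gripper_force"],rel(.5375,.1463,.0,s).round(3))
E
```

```text
[ 0.57171434 -0.26894857  0.05771   ] 0.2509083464528219 30.000550111290067 [  2.812 -16.428   2.304]
```

Request:
move_arm(delta_pos=[[0,0,-0.4],[0,0,-0.8],[0,0,-0.9],[0,0,-0.9],[0,0,-0.9],[0,0,-0.9],[0,0,-0.7],[0.08,-0.43,0],[0.16,-0.92,0],[0.16,-0.92,0]], dr=[[0,0,0],[0,0,0],[0,0,0],[0,0,0],[0,0,0],[0,0,0],[0,0,0],[0,0,0],[0,0,0],[0,0,0]], jaw=[1,1,1,1,1,1,1,1,1,1])

```text
time: 14.0
tcp_pos: [0.5661, -0.21, 0.1933]
orientation: [0.992, 0.125, -0.001, -0.001]
force: [-0.1, 0.9, -2.9]
finger_gap: 0.249
gripper_force: 30.0
```

Request:
move_arm(delta_pos=[[0.16,-0.92,0],[0.16,-0.92,0],[0.16,-0.92,0],[0.16,-0.92,0],[0.16,-0.92,0],[0.16,-0.92,0],[0.16,-0.92,0],[0.16,-0.92,0],[0.16,-0.92,0],[0.16,-0.92,0]], dr=[[0,0,0],[0,0,0],[0,0,0],[0,0,0],[0,0,0],[0,0,0],[0,0,0],[0,0,0],[0,0,0],[0,0,0]], jaw=[1,1,1,1,1,1,1,1,1,1])

```text
time: 15.0
tcp_pos: [0.5471, 0.023, 0.1932]
orientation: [0.992, 0.126, -0.001, -0.0]
force: [1.0, 0.4, -2.6]
finger_gap: 0.247
gripper_force: 30.0
```

Request:
move_arm(delta_pos=[[0.16,-0.92,0],[0.16,-0.92,0],[0.16,-0.92,0],[0.16,-0.92,0],[0.16,-0.92,0],[0.0,-0.36,0],[0,0,0],[0,0,0],[0,0,0]], dr=[[0,0,0],[0,0,0],[0,0,0],[0,0,0],[0,0,0],[0,0,0],[0,0,0],[0,0,0],[0,0,0]], jaw=[1,1,1,1,1,1,1,1,1])

```text
time: 15.9
tcp_pos: [0.5369, 0.1455, 0.1946]
orientation: [0.992, 0.125, -0.0, 0.0]
force: [0.7, -0.3, -2.6]
finger_gap: 0.25
gripper_force: 30.0
```

```bash
python3 - <<'E'
from h import *
from bench import bot
s=bot.read_state();w=bot.camera("wrist");cv2.imwrite("pics/w4.png",w["color"]);pickle.dump((s,w),open("w4.pkl","wb"))
print(s["tcp_pos"],s["orientation"],s["finger_gap"],rel(.5375,.1463,.0757,s).round(3))
E
```

```text
[0.53690998 0.14547669 0.19460454] [ 9.92139256e-01  1.25138345e-01 -2.20258184e-04  2.06181468e-04] 0.24995728281817617 [ 0.033 -0.028  4.756]
```

View pics/w4.png

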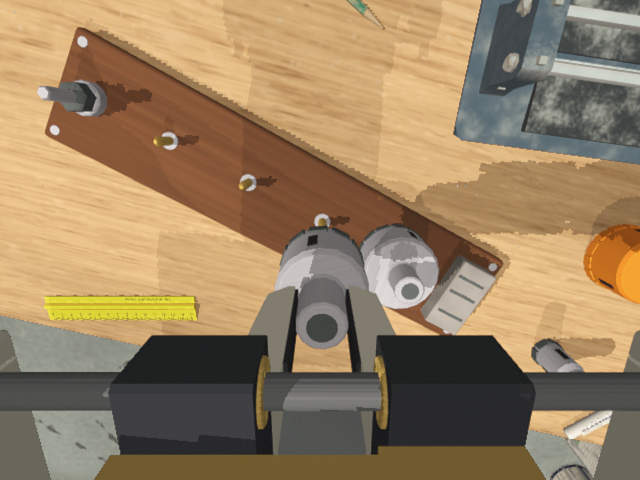

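The placed 68 stands on peg 4 with its hub at (409,290). Collars of pegs 1, 2 and 3 are at (169,141), (248,183) and (322,221).

```bash
python3 - <<'E'
from h import *
s,w=pickle.load(open("w4.pkl","rb"))
print(np.array([wray(s,w,*p,.0195) for p in((169,141),(248,183),(322,221))]).round(4))
print("hub68",wray(s,w,409,290,.098),"hub52",wray(s,w,321,328,s["tcp_pos"][2]+.0223))
E
```

```text
[[0.5735 0.2973 0.0195]
 [0.5543 0.2218 0.0195]
 [0.5364 0.1466 0.0195]]
hub68 [0.51822819 0.07215872 0.098     ] hub52 [0.53571093 0.14711302 0.21690454]
```

Request:
move_arm(delta_pos=[[0.03,0,0.8],[0,0,0.8],[0,0,0.8],[0,0,0.8],[0,0,0.7],[0,0,0.5],[0,0,0.25],[0,0,0.12],[0,0,0],[0,0,0]], dr=[[0,0,0],[0,0,0],[0,0,0],[0,0,0],[0,0,0],[0,0,0],[0,0,0],[0,0,0],[0,0,0],[0,0,0]], jaw=[1,1,1,1,1,1,1,1,1,1])

```text
time: 16.95
tcp_pos: [0.5384, 0.1467, 0.0765]
orientation: [0.992, 0.126, 0.001, -0.0]
force: [0.2, 0.3, -2.9]
finger_gap: 0.25
gripper_force: 30.0
```

Request:
move_arm(delta_pos=[[0,0,0.05],[0,0,0.03],[0,0,0],[0,0,0]], dr=[[0,0,0],[0,0,0],[0,0,0],[0,0,0]], jaw=[1,1,1,1])

```text
time: 17.35
tcp_pos: [0.5388, 0.1468, 0.0756]
orientation: [0.992, 0.126, 0.001, -0.0]
force: [-3.0, -1.6, 7.5]
finger_gap: 0.251
gripper_force: 30.0
```

In contact at 7.5 N. Releasing.

Request:
move_arm(delta_pos=[[0,0,0],[0,0,0],[0,0,0],[0,0,0],[0,0,0]], dr=[[0,0,0],[0,0,0],[0,0,0],[0,0,0],[0,0,0]], jaw=[0.6,0.4,0.4,0.4,0.4])

```text
time: 17.85
tcp_pos: [0.5377, 0.1466, 0.0735]
orientation: [0.992, 0.126, -0.0, -0.0]
force: [0.4, -0.0, 0.3]
finger_gap: 0.591
gripper_force: 0.0
```

Request:
move_arm(delta_pos=[[0,0,-0.5],[0,0,-0.9],[0,0,-0.9],[0,0,-0.9],[0,0,-0.9],[0,0,-0.9],[0,0,0],[0,0,0]], dr=[[0,0,0],[0,0,0],[0,0,0],[0,0,0],[0,0,0],[0,0,0],[0,0,0],[0,0,0]], jaw=[0.4,0.4,0.4,0.4,0.4,0.4,0.4,0.4])

```text
time: 18.65
tcp_pos: [0.5381, 0.1467, 0.1994]
orientation: [0.992, 0.126, 0.001, -0.0]
force: [0.3, -0.1, -1.2]
finger_gap: 0.595
gripper_force: 0.0
```

```bash
python3 - <<'E'
from h import *
from bench import bot
s=bot.read_state()
print(s["tcp_pos"],s["finger_gap"],rel(.5553,-.4165,.0565,s).round(3))
E
```

```text
[0.53814145 0.14665275 0.19943868] 0.5954117273733542 [-4.958 21.986  5.712]
```

Request:
move_arm(delta_pos=[[-0.2,0.92,0],[-0.2,0.92,0],[-0.2,0.92,0],[-0.2,0.92,0],[-0.2,0.92,0],[-0.2,0.92,0],[-0.2,0.92,0],[-0.2,0.92,0],[-0.2,0.92,0],[-0.2,0.92,0]], dr=[[0,0,0],[0,0,0],[0,0,0],[0,0,0],[0,0,0],[0,0,0],[0,0,0],[0,0,0],[0,0,0],[0,0,0]], jaw=[0.4,0.4,0.4,0.4,0.4,0.4,0.4,0.4,0.4,0.4])

```text
time: 19.65
tcp_pos: [0.5455, -0.0893, 0.1968]
orientation: [0.992, 0.126, -0.001, -0.001]
force: [0.1, -0.2, -0.1]
finger_gap: 0.601
gripper_force: 0.0
```

Request:
move_arm(delta_pos=[[-0.21,0.92,0],[-0.21,0.92,0],[-0.21,0.92,0],[-0.21,0.92,0],[-0.21,0.92,0],[-0.21,0.92,0],[-0.21,0.92,0],[-0.21,0.92,0],[-0.21,0.92,0],[-0.21,0.92,0]], dr=[[0,0,0],[0,0,0],[0,0,0],[0,0,0],[0,0,0],[0,0,0],[0,0,0],[0,0,0],[0,0,0],[0,0,0]], jaw=[0.4,0.4,0.4,0.4,0.4,0.4,0.4,0.4,0.4,0.4])

```text
time: 20.65
tcp_pos: [0.5521, -0.3249, 0.1965]
orientation: [0.992, 0.126, -0.001, -0.001]
force: [-1.1, -0.8, -0.8]
finger_gap: 0.6
gripper_force: 0.0
```

Request:
move_arm(delta_pos=[[-0.22,0.92,0],[-0.22,0.92,0],[-0.22,0.92,0],[-0.2,0.83,0],[0,0,0],[0,0,0],[0,0,0]], dr=[[0,0,0],[0,0,0],[0,0,0],[0,0,0],[0,0,0],[0,0,0],[0,0,0]], jaw=[0.4,0.4,0.4,0.4,0.4,0.4,0.4])

```text
time: 21.35
tcp_pos: [0.5544, -0.4155, 0.1976]
orientation: [0.992, 0.126, -0.0, -0.001]
force: [0.1, -0.2, 0.4]
finger_gap: 0.6
gripper_force: 0.0
```

```bash
python3 - <<'E'
from h import *
from bench import bot
s=bot.read_state()
print(s["tcp_pos"],s["finger_gap"],rel(.5553,-.4165,.0565,s).round(3))
E
```

```text
[ 0.55444709 -0.41554252  0.19764044] 0.6001379060944518 [0.027 0.055 5.646]
```

Request:
move_arm(delta_pos=[[0.02,0.04,0.9],[0,0,0.9],[0,0,0.9],[0,0,0.9],[0,0,0.9],[0,0,0.7],[0,0,0.44],[0,0,0],[0,0,0],[0,0,0]], dr=[[0,0,0],[0,0,0],[0,0,0],[0,0,0],[0,0,0],[0,0,0],[0,0,0],[0,0,0],[0,0,0],[0,0,0]], jaw=[0.4,0.4,0.4,0.4,0.4,0.4,0.4,0.4,0.4,0.5])

```text
time: 22.35
tcp_pos: [0.5562, -0.4183, 0.0594]
orientation: [0.992, 0.126, 0.001, 0.001]
force: [0.7, -0.7, 0.3]
finger_gap: 0.551
gripper_force: 0.0
```

Request:
move_arm(delta_pos=[[0,0,0],[0,0,0],[0,0,0],[0,0,0],[0,0,0],[0,0,0],[0,0,0]], dr=[[0,0,0],[0,0,0],[0,0,0],[0,0,0],[0,0,0],[0,0,0],[0,0,0]], jaw=[0.65,0.8,0.9,1,1,1,1])

```text
time: 23.05
tcp_pos: [0.5554, -0.4176, 0.0579]
orientation: [0.992, 0.126, 0.0, 0.0]
force: [-0.3, 1.1, 2.6]
finger_gap: 0.247
gripper_force: 30.0
```

```bash
python3 - <<'E'
from h import *
from bench import bot
s=bot.read_state()
print(s["tcp_pos"],s["finger_gap"],s["gripper_force"],rel(.5565,.2215,.0,s).round(3))
E
```

```text
[ 0.55544735 -0.41762104  0.05792206] 0.24693245478105771 29.997011766390642 [  6.411 -24.748   2.313]
```

Request:
move_arm(delta_pos=[[0,0,-0.4],[0,0,-0.8],[0,0,-0.9],[0,0,-0.9],[0,0,-0.9],[0,0,-0.9],[0,0,-0.7],[0.11,-0.43,0],[0.24,-0.92,0],[0.24,-0.92,0]], dr=[[0,0,0],[0,0,0],[0,0,0],[0,0,0],[0,0,0],[0,0,0],[0,0,0],[0,0,0],[0,0,0],[0,0,0]], jaw=[1,1,1,1,1,1,1,1,1,1])

```text
time: 24.05
tcp_pos: [0.5548, -0.3575, 0.1935]
orientation: [0.992, 0.125, -0.001, -0.001]
force: [-0.2, 0.1, -1.4]
finger_gap: 0.249
gripper_force: 30.0
```

Request:
move_arm(delta_pos=[[0.24,-0.92,0],[0.24,-0.92,0],[0.24,-0.92,0],[0.24,-0.92,0],[0.24,-0.92,0],[0.24,-0.92,0],[0.24,-0.92,0],[0.24,-0.92,0],[0.24,-0.92,0],[0.24,-0.92,0]], dr=[[0,0,0],[0,0,0],[0,0,0],[0,0,0],[0,0,0],[0,0,0],[0,0,0],[0,0,0],[0,0,0],[0,0,0]], jaw=[1,1,1,1,1,1,1,1,1,1])

```text
time: 25.05
tcp_pos: [0.5552, -0.1193, 0.1935]
orientation: [0.992, 0.126, -0.001, -0.001]
force: [0.4, -0.2, -1.1]
finger_gap: 0.251
gripper_force: 30.0
```

Request:
move_arm(delta_pos=[[0.24,-0.92,0],[0.24,-0.92,0],[0.24,-0.92,0],[0.24,-0.92,0],[0.24,-0.92,0],[0.24,-0.92,0],[0.24,-0.92,0],[0.24,-0.92,0],[0.24,-0.92,0],[0.24,-0.92,0]], dr=[[0,0,0],[0,0,0],[0,0,0],[0,0,0],[0,0,0],[0,0,0],[0,0,0],[0,0,0],[0,0,0],[0,0,0]], jaw=[1,1,1,1,1,1,1,1,1,1])

```text
time: 26.05
tcp_pos: [0.5557, 0.1179, 0.1935]
orientation: [0.992, 0.126, -0.001, -0.0]
force: [0.8, 0.6, -1.4]
finger_gap: 0.249
gripper_force: 30.0
```

Request:
move_arm(delta_pos=[[0.24,-0.92,0],[0.24,-0.92,0],[0.24,-0.92,0],[0.12,-0.92,0],[0.0,-0.4,0],[0,0,0],[0,0,0],[0,0,0]], dr=[[0,0,0],[0,0,0],[0,0,0],[0,0,0],[0,0,0],[0,0,0],[0,0,0],[0,0,0]], jaw=[1,1,1,1,1,1,1,1])

```text
time: 26.85
tcp_pos: [0.552, 0.2194, 0.1949]
orientation: [0.992, 0.125, -0.0, 0.0]
force: [-0.6, 0.1, -1.4]
finger_gap: 0.249
gripper_force: 30.0
```

```bash
python3 - <<'E'
from h import *
from bench import bot
s=bot.read_state();w=bot.camera("wrist");cv2.imwrite("pics/w5.png",w["color"]);pickle.dump((s,w),open("w5.pkl","wb"))
print(s["tcp_pos"],s["orientation"],s["finger_gap"],rel(.5565,.2215,.0759,s).round(3))
E
```

```text
[0.55201831 0.21942805 0.19491517] [ 9.92143828e-01  1.25102178e-01 -1.48438357e-04  2.19445125e-04] 0.24888538843432678 [ 0.196 -0.038  4.761]
```

View pics/w5.png

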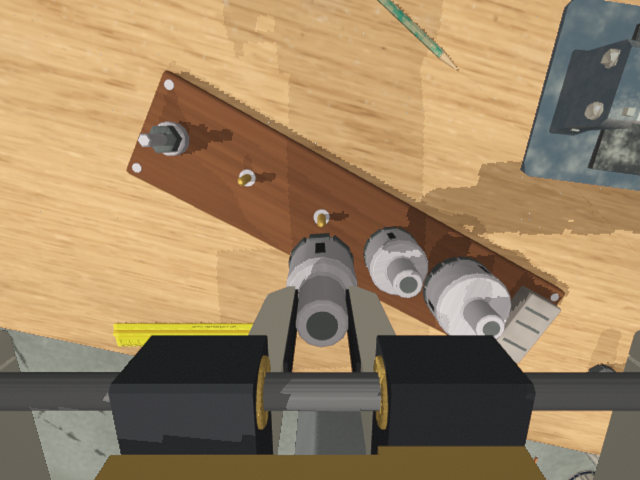

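The 52 and 68 stand upright with hubs at (407,284) and (489,328). Peg 2's collar is at (322,217), straight ahead of the held 40. Lowering with a small x correction.

Request:
move_arm(delta_pos=[[0.17,-0.01,0.6],[0,0,0.9],[0,0,0.9],[0,0,0.8],[0,0,0.7],[0,0,0.5],[0,0,0.25],[0,0,0.12],[0,0,0],[0,0,0]], dr=[[0,0,0],[0,0,0],[0,0,0],[0,0,0],[0,0,0],[0,0,0],[0,0,0],[0,0,0],[0,0,0],[0,0,0]], jaw=[1,1,1,1,1,1,1,1,1,1])

```text
time: 27.9
tcp_pos: [0.5567, 0.2219, 0.0767]
orientation: [0.992, 0.126, 0.001, -0.0]
force: [-0.0, -0.2, -2.3]
finger_gap: 0.252
gripper_force: 30.0
```

Request:
move_arm(delta_pos=[[0,0,0.04],[0,0,0.02],[0,0,0],[0,0,0]], dr=[[0,0,0],[0,0,0],[0,0,0],[0,0,0]], jaw=[1,1,1,1])

```text
time: 28.3
tcp_pos: [0.557, 0.2221, 0.0758]
orientation: [0.992, 0.126, 0.001, -0.0]
force: [-0.7, 0.7, 4.5]
finger_gap: 0.249
gripper_force: 30.0
```

Request:
move_arm(delta_pos=[[0,0,0],[0,0,0],[0,0,0],[0,0,0],[0,0,0]], dr=[[0,0,0],[0,0,0],[0,0,0],[0,0,0],[0,0,0]], jaw=[0.6,0.4,0.4,0.4,0.4])

```text
time: 28.8
tcp_pos: [0.5559, 0.2217, 0.0742]
orientation: [0.992, 0.126, -0.0, 0.0]
force: [-0.5, -0.1, -0.0]
finger_gap: 0.588
gripper_force: 0.0
```

Request:
move_arm(delta_pos=[[0,0,-0.5],[0,0,-0.9],[0,0,-0.9],[0,0,-0.9],[0,0,-0.9],[0,0,-0.9],[0,0,0],[0,0,0]], dr=[[0,0,0],[0,0,0],[0,0,0],[0,0,0],[0,0,0],[0,0,0],[0,0,0],[0,0,0]], jaw=[0.4,0.4,0.4,0.4,0.4,0.4,0.4,0.4])

```text
time: 29.6
tcp_pos: [0.5565, 0.2219, 0.2003]
orientation: [0.992, 0.126, 0.001, -0.0]
force: [-0.7, -0.3, -1.0]
finger_gap: 0.601
gripper_force: 0.0
```

```bash
python3 - <<'E'
from h import *
from bench import bot
s=bot.read_state()
print(s["tcp_pos"],s["finger_gap"],rel(.4508,-.1357,.0565,s).round(3))
E
```

```text
[0.55650087 0.22192513 0.20029317] 0.6013575231871946 [-7.669 12.801  5.737]
```

Request:
move_arm(delta_pos=[[-0.48,0.8,0],[-0.48,0.8,0],[-0.48,0.8,0],[-0.48,0.8,0],[-0.48,0.8,0],[-0.48,0.8,0],[-0.48,0.8,0],[-0.48,0.8,0],[-0.48,0.8,0],[-0.48,0.8,0]], dr=[[0,0,0],[0,0,0],[0,0,0],[0,0,0],[0,0,0],[0,0,0],[0,0,0],[0,0,0],[0,0,0],[0,0,0]], jaw=[0.4,0.4,0.4,0.4,0.4,0.4,0.4,0.4,0.4,0.4])

```text
time: 30.6
tcp_pos: [0.4883, -0.0026, 0.1977]
orientation: [0.992, 0.126, -0.001, -0.0]
force: [-0.1, -0.1, -0.3]
finger_gap: 0.598
gripper_force: 0.0
```

Request:
move_arm(delta_pos=[[-0.48,0.8,0],[-0.48,0.8,0],[-0.48,0.8,0],[-0.48,0.8,0],[-0.48,0.8,0],[-0.44,0.82,0],[0,0,0],[0,0,0],[0,0,0]], dr=[[0,0,0],[0,0,0],[0,0,0],[0,0,0],[0,0,0],[0,0,0],[0,0,0],[0,0,0],[0,0,0]], jaw=[0.4,0.4,0.4,0.4,0.4,0.4,0.4,0.4,0.4])

```text
time: 31.5
tcp_pos: [0.4507, -0.1354, 0.1987]
orientation: [0.992, 0.126, -0.0, -0.0]
force: [-0.1, 0.7, 0.0]
finger_gap: 0.601
gripper_force: 0.0
```

```bash
python3 - <<'E'
from h import *
from bench import bot
s=bot.read_state()
print(s["tcp_pos"],s["finger_gap"],rel(.4508,-.1357,.0565,s).round(3))
w=bot.camera("wrist")
cv2.imwrite("pics/w6.png",w["color"][100:400,120:520]);pickle.dump((s,w),open("w6.pkl","wb"))
E
```

```text
[ 0.45073214 -0.13536011  0.19866974] 0.6006754748627331 [4.000e-03 2.000e-02 5.687e+00]
```

View pics/w6.png

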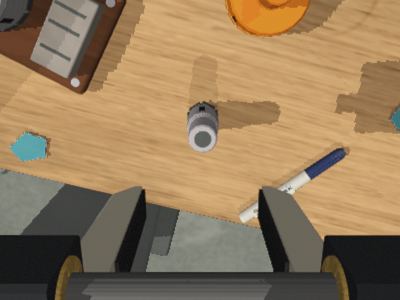

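The 30 stands at crop (203,139), centred between the fingers, with nothing near it. Going down.

Request:
move_arm(delta_pos=[[0,0.01,0.9],[0,0,0.9],[0,0,0.9],[0,0,0.9],[0,0,0.9],[0,0,0.7],[0,0,0.46],[0,0,0],[0,0,0],[0,0,0]], dr=[[0,0,0],[0,0,0],[0,0,0],[0,0,0],[0,0,0],[0,0,0],[0,0,0],[0,0,0],[0,0,0],[0,0,0]], jaw=[0.4,0.4,0.4,0.4,0.4,0.4,0.4,0.4,0.4,0.5])

```text
time: 32.55
tcp_pos: [0.4519, -0.1367, 0.0591]
orientation: [0.992, 0.126, 0.001, 0.0]
force: [0.6, -0.4, 0.4]
finger_gap: 0.551
gripper_force: 0.0
```

Request:
move_arm(delta_pos=[[0,0,0],[0,0,0],[0,0,0],[0,0,0],[0,0,0],[0,0,0],[0,0,0]], dr=[[0,0,0],[0,0,0],[0,0,0],[0,0,0],[0,0,0],[0,0,0],[0,0,0]], jaw=[0.65,0.8,0.9,1,1,1,1])

```text
time: 33.25
tcp_pos: [0.4512, -0.1365, 0.0581]
orientation: [0.992, 0.126, 0.0, 0.0]
force: [0.0, 0.2, 2.5]
finger_gap: 0.253
gripper_force: 30.0
```

```bash
python3 - <<'E'
from h import *
from bench import bot
s=bot.read_state()
print(s["tcp_pos"],s["finger_gap"],s["gripper_force"],rel(.5755,.2968,.0,s).round(3))
E
```

```text
[ 0.45119047 -0.13651314  0.0581174 ] 0.253136918124091 29.993982346204575 [  9.132 -15.548   2.325]
```

Request:
move_arm(delta_pos=[[0,0,-0.4],[0,0,-0.8],[0,0,-0.9],[0,0,-0.9],[0,0,-0.9],[0,0,-0.9],[0,0,-0.7],[0.22,-0.4,0],[0.48,-0.82,0],[0.48,-0.82,0]], dr=[[0,0,0],[0,0,0],[0,0,0],[0,0,0],[0,0,0],[0,0,0],[0,0,0],[0,0,0],[0,0,0],[0,0,0]], jaw=[1,1,1,1,1,1,1,1,1,1])

```text
time: 34.25
tcp_pos: [0.4665, -0.0785, 0.1945]
orientation: [0.992, 0.125, -0.001, -0.0]
force: [0.3, -0.7, -1.8]
finger_gap: 0.251
gripper_force: 30.0
```

Request:
move_arm(delta_pos=[[0.48,-0.82,0],[0.48,-0.82,0],[0.48,-0.82,0],[0.48,-0.82,0],[0.48,-0.82,0],[0.48,-0.82,0],[0.48,-0.82,0],[0.48,-0.82,0],[0.48,-0.82,0],[0.48,-0.82,0]], dr=[[0,0,0],[0,0,0],[0,0,0],[0,0,0],[0,0,0],[0,0,0],[0,0,0],[0,0,0],[0,0,0],[0,0,0]], jaw=[1,1,1,1,1,1,1,1,1,1])

```text
time: 35.25
tcp_pos: [0.5311, 0.1504, 0.1939]
orientation: [0.992, 0.126, -0.001, -0.0]
force: [0.8, -0.0, -1.4]
finger_gap: 0.248
gripper_force: 30.0
```

Request:
move_arm(delta_pos=[[0.48,-0.82,0],[0.48,-0.82,0],[0.48,-0.82,0],[0.48,-0.82,0],[0.48,-0.82,0],[0.48,-0.82,0],[0.27,-0.39,0],[0,0,0],[0,0,0],[0,0,0]], dr=[[0,0,0],[0,0,0],[0,0,0],[0,0,0],[0,0,0],[0,0,0],[0,0,0],[0,0,0],[0,0,0],[0,0,0]], jaw=[1,1,1,1,1,1,1,1,1,1])

```text
time: 36.25
tcp_pos: [0.575, 0.296, 0.1951]
orientation: [0.992, 0.125, -0.0, 0.0]
force: [-0.3, -0.2, -1.8]
finger_gap: 0.249
gripper_force: 30.0
```

```bash
python3 - <<'E'
from h import *
from bench import bot
s=bot.read_state();w=bot.camera("wrist");cv2.imwrite("pics/w7.png",w["color"]);pickle.dump((s,w),open("w7.pkl","wb"))
print(s["tcp_pos"],s["orientation"],s["finger_gap"],rel(.5755,.2968,.0761,s).round(3))
E
```

```text
[0.57495135 0.29596955 0.19513766] [ 9.92132548e-01  1.25191374e-01 -2.76142871e-04  2.27343173e-04] 0.24896202559908368 [ 0.032 -0.029  4.761]
```

View pics/w7.png

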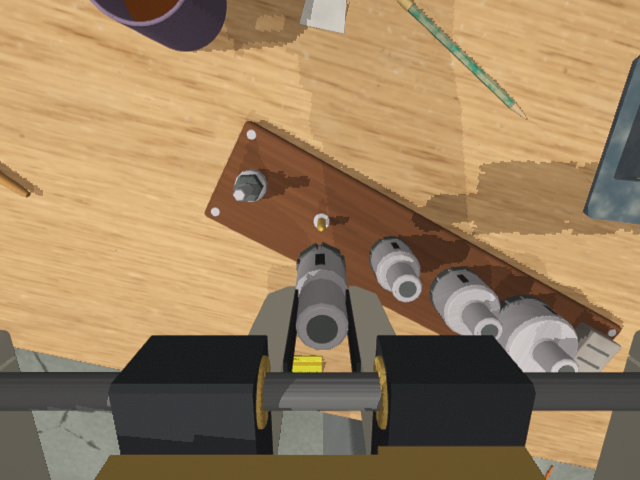

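Peg 1's collar is at (321,221), the same geometry that worked for the 52 and 40. The three placed bits stand upright with hubs at (407,288), (488,329) and (566,370). Lowering.

Request:
move_arm(delta_pos=[[0.03,0,0.6],[0,0,0.9],[0,0,0.9],[0,0,0.8],[0,0,0.7],[0,0,0.5],[0,0,0.25],[0,0,0.12],[0,0,0],[0,0,0]], dr=[[0,0,0],[0,0,0],[0,0,0],[0,0,0],[0,0,0],[0,0,0],[0,0,0],[0,0,0],[0,0,0],[0,0,0]], jaw=[1,1,1,1,1,1,1,1,1,1])

```text
time: 37.3
tcp_pos: [0.5766, 0.2974, 0.0771]
orientation: [0.992, 0.126, 0.001, -0.0]
force: [0.4, 0.0, -1.2]
finger_gap: 0.253
gripper_force: 30.0
```

Request:
move_arm(delta_pos=[[0,0,0.04],[0,0,0.02],[0,0,0],[0,0,0]], dr=[[0,0,0],[0,0,0],[0,0,0],[0,0,0]], jaw=[1,1,1,1])

```text
time: 37.7
tcp_pos: [0.5768, 0.2975, 0.0761]
orientation: [0.992, 0.126, 0.001, -0.0]
force: [-1.0, 0.9, 5.6]
finger_gap: 0.25
gripper_force: 30.0
```

Request:
move_arm(delta_pos=[[0,0,0],[0,0,0],[0,0,0],[0,0,0],[0,0,0]], dr=[[0,0,0],[0,0,0],[0,0,0],[0,0,0],[0,0,0]], jaw=[0.6,0.4,0.4,0.4,0.4])

```text
time: 38.2
tcp_pos: [0.5758, 0.297, 0.0744]
orientation: [0.992, 0.126, -0.0, 0.0]
force: [-0.1, 0.1, 0.0]
finger_gap: 0.588
gripper_force: 0.0
```

Request:
move_arm(delta_pos=[[0,0,-0.5],[0,0,-0.9],[0,0,-0.9],[0,0,-0.9],[0,0,-0.9],[0,0,-0.9],[-0.8,0,0],[-0.8,0,0],[0,0,0],[0,0,0]], dr=[[0,0,0],[0,0,0],[0,0,0],[0,0,0],[0,0,0],[0,0,0],[0,0,0],[0,0,0],[0,0,0],[0,0,0]], jaw=[0.4,0.4,0.4,0.4,0.4,0.4,0.4,0.4,0.4,0.4])

```text
time: 39.2
tcp_pos: [0.5375, 0.2873, 0.2007]
orientation: [0.992, 0.126, 0.001, -0.0]
force: [0.9, 0.7, -0.0]
finger_gap: 0.598
gripper_force: 0.0
```

```bash
python3 - <<'E'
from h import *
from bench import bot
s=bot.read_state();w=bot.camera("wrist");cv2.imwrite("pics/w8.png",w["color"]);pickle.dump((s,w),open("w8.pkl","wb"));print(s["tcp_pos"],s["force"])
E
```

```text
[0.53750879 0.287275   0.20067404] [ 0.92944006  0.65071308 -0.00518759]
```

View pics/w8.png

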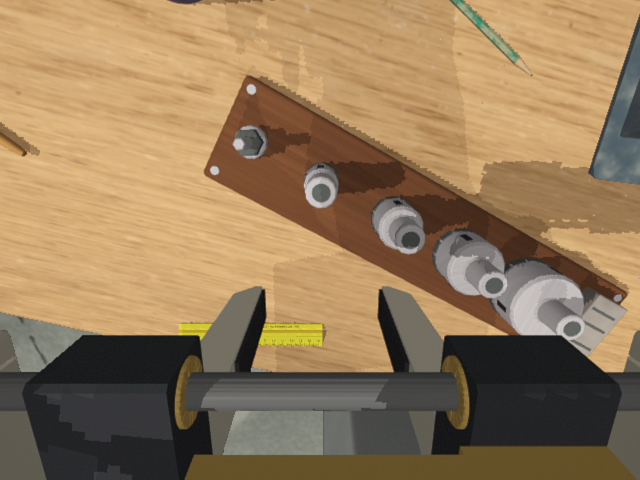

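All four stand in order from the adaptor, with hub tops at (321,191), (410,239), (494,284) and (571,327). Checking the offsets before handing in.

```bash
python3 - <<'E'
from h import *
from bench import bot
s,w=pickle.load(open("w8.pkl","rb"))
P=[(.5747,.297),(.5556,.222),(.5368,.1464),(.5174,.0705)]
e=[np.hypot(*(wray(s,w,*p,.098)[:2]-q)) for p,q in zip(((321,191),(410,239),(494,284),(571,327)),P)]
print(np.round(e,4))
if max(e)<.007: print(bot.sign_off())
E
```

```text
[0.0025 0.003  0.0027 0.0024]
the job is handed in; nothing more can be done
None
```

The job is handed in: all four core bits are on their pegs in size order from the drill adaptor (30, 40, 52, 68), standing upright and within about 3 mm of centre, and none was knocked over.

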